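# Lock down the soap pump and stow the bottle under the shelf

## Robot

A 6-joint arm with a two-finger parallel gripper is mounted at the origin on a cart in front of the work surface, level with it; the furniture and walls round the work are solid. World frame = base frame: x ahead of the robot, y to its left, z up, the work surface at z = 0. Lengths are in m, angles in rad, forces in N, time in s.
With the tool pointing down it reaches from about 0.3 to 0.875 m from the base axis. Payload 6.4 kg.
Tool frame: the origin (TCP) lies at the very end of the fingers, on their centre line; the grasp point (between the pads) lies 19 mm behind it; z points along the fingers, y is the line along which they close (so a half turn about z gives the same grasp; the last joint's range is limited). The gripper opens to 85 mm and grips with 20 to 120 N. Pads are 22 mm wide; open, the fingers measure 114 mm over their backs; the gripper's body (76 mm by 85 mm) begins 54 mm behind the grasp point. The pads swing forward as they close: fully open they stand 13 mm farther back than shut.
Start: joints at [0.975, 0.181, 1.607, -0, 1.354, -0.206], TCP at [0.218, 0.532, 0.231] pointing down, gripper open.
Joint ranges: [-2.99, 2.99], [-0.89, 2.07], [0.3, 2.58], [-1.14, 4.28], [0, 2.63], [-3.12, 3.12]. Speed limits (rad/s): [2.57, 2.57, 3.01, 3.14, 3.14, 3.14].

## Interface

Orientations are given as [roll, pitch, yaw] about the fixed x, y, z axes, in that order (R = Rz(yaw) Ry(pitch) Rx(roll)).
In Python, from rig import telemetry, viewer, ticket gives the robot as it stands. The module is installed in compiled form; this text tells all that it offers.
- The arm moves only by the tool drive_tool, never from a script. Its argument "steps" is a list of rows, each an object of numbers: "dx", "dy", "dz": the shift along the tool's x, y, z in m; "rx", "ry", "rz": the turn, a rotation vector about the tool's x, y, z in degrees; "claw": the opening, from 0 (shut) to 1 (fully open). A call has 1 to 5 rows; each row is the pose to reach, as a shift and turn from the pose commanded when the call began, along the tool's axes at that moment; what a row does not reach only later rows make up. A row lasts 1/8 s, in which the tool goes at most 62.5 mm and 10.7 degrees, less where a joint would pass 70% of its speed; a pose out of reach is approached as far as the arm can. A call with a gripper value outside its range is refused whole. The fingers move at their own pace and stop on an object; "squeeze" is the grip in N (left out, the last holds). Time passes only in rows, so rows that repeat a pose let the fingers close. It gives the time, the measured TCP pose, the force, the opening and the grip force at its end, in the units of the state.
- telemetry.get_obs(): the state, without advancing time (a new reading comes with each control period).
- viewer.grab_frame(name): name is "scene" or "top"; returns a dict with "img" (420x560x3 uint8, blue, green, red), "K" (3x3 intrinsics, pixels), "dist_coeffs" ([k1, k2, p1, p2, k3] as OpenCV has them; the pictures are not rectified), "T" (4x4, takes a point from camera to world coordinates). Camera axes: x right, y up, looking along -z (the intrinsics and any distortion apply to the point x, -y, -z); pixel columns grow to the right and rows downward; lengths in m; the calibration is good to about 2 mm. A picture is of the moment at which its call begins. There is no depth.
- ticket.hand_in(): hands the job in; it is judged then, once.
The state is a dict: "time": time; "joint_pos": joint angles; "dq": joint speeds; "joint_efforts": joint torques, N m; "eef_pos": TCP position; "tool_rot": TCP orientation; "wrist_force": force on the tool from outside, world axes, zero at the start; "ft_torque": the same for the moment, N m; "gripper_width": opening from 0.0 (shut) to 1.0 (fully open); "grip_force": force on a finger pad.
Only numpy, scipy, OpenCV 4.12 (cv2) and the standard library are available. Lean on these libraries where they do the work, as an engineer would, in place of code of your own. Each camera call takes 0.05 s, during which the arm holds its last target. There are 200 camera calls.

## Task

The hand-soap bottle on the bench is to be put away so that it cannot pump by accident. Press its green pump head right down to the stop and, keeping it down, turn it clockwise (seen from above) as far as it goes so that it stays locked down; only then carry the bottle to the empty spill tray under the shelf, stand it upright in that tray and let go. Keep the bottle upright on the way, set it down gently, and do not knock the other bottles, the cup or the timer about.

Things in the scene. Friction and masses are not known exactly. Their poses are not given: they have to be found in the camera images.
- soap: white hand-soap bottle with a green pump head, on the open bench to the right of the shelf. Round body 51 mm in diameter, straight from 6 to 101 mm, then a shoulder up to a green collar (29 mm across, 132 to 149 mm). 184 mm tall with the head up, about 0.3 kg, loose. Origin on its underside, 5.5 mm off its axis; +z runs up the bottle
- bottle_mid (a point): point on the bottle's vertical axis, 80 mm above its underside, below the shoulder: a good height to grip the body; moves with the bottle
- bottle_foot (a point): point on the bottle's vertical axis, on its underside
- pump_top (a point): top centre of the green pump head, on the bottle's axis, 183 mm above the underside with the head up; moves and turns with the head. +y points along the spout, +z up. The head is a bar 18 mm wide (along x) and 11 mm high, from 13 mm behind the axis to 36 mm before it (the spout, 14 mm wide). Under it is a stem 9 mm thick
- spout_tip (a point): tip of the spout, 35 mm from the axis, 7 mm below the top face of the head
- soap_pump (a joint): how far the pump head is pressed down, m: 0 = up, 0.014 = at its stop. A spring of 7 to 8 N pushes it up again. At rest in its lock it stands at about 0.010
- soap_turn (a joint): turn of the pump head about the vertical axis, rad: 0 = as found, grows clockwise seen from above, 1.35 = end of its turn. It can turn only while the head is pressed to within about 2 mm of its stop; in the last 0.3 rad the head comes up about 2 mm into a notch when it is let go, and stays down and turned
- empty_tray: the empty one of two alike white spill trays side by side on the bench under the shelf; fixed. 150 x 150 mm outside, rim 21 mm high, walls 4 mm, floor 4 mm thick. Origin at the centre of its underside; x points away from the robot, y along the shelf
- full_tray: the other white tray, same size, in which two cleaner bottles stand; fixed; origin likewise
- reagent_shelf: low bench shelf: a white board 200 mm deep (x) and 440 mm wide (y), underside 295 mm (end brackets) to 311 mm, top 325 mm above the bench, with a thin rail and bottles up to 163 mm tall on it; two uprights at its back corners, flat feet along its ends (36 mm wide, 12 mm high); open in front. Fixed. Origin on the bench under the middle of the board; +x away from the robot
- green_bottle: green cleaner bottle with a yellow cap, 50 mm in diameter, 186 mm tall, standing in the full tray; origin at the centre of its underside
- clear_bottle: slim clear green bottle of washing-up liquid, 48 x 77 mm, 241 mm tall, standing in the full tray; origin at the centre of its underside
- fluted_cup: small violet-tinted cup, 47 mm across, 58 mm tall, standing on the bench; origin at the centre of its underside
- kitchen_timer: white round dial timer, 70 mm across, 53 mm tall, on the bench; origin at the centre of its underside

How it is judged:
By the outcome, as a careful person would: the job done as asked, in the order asked, and still so for the second after the job is handed in, with the robot touching nothing.
It also fails if it takes over 62 s, if anything falls off the work surface, if the arm or the gripper's body presses on something with over 40 N, if the wrist force passes 120 N, or if a joint passes its speed limit or range.

## Working session

There is one attempt and no reset: what is moved stays moved. The work goes in short steps, Python scripts to look and compute and a tool call to move; the robot and the scene stay as the last step left them, time stands still between calls to the robot, and variables do not carry over. Pictures are saved under pics/ and viewed, at most 10 in all, crops included, and the job is handed in when it is done.

Besides the shell and the picture viewer there is one more tool, called after "Call:" as name(argument=value, ...) on one line, values as JSON. drive_tool: Moves the arm, as the interface text tells. Its arguments: {"type":"object","properties":{"steps":{"type":"array"},"squeeze":{"type":"number"}},"required":["steps"]}

```bash
mkdir -p pics
python3 - <<'E'
from rig import telemetry, viewer
import cv2, pickle
o=telemetry.get_obs(); print({k:o[k] for k in ("time","eef_pos","tool_rot","gripper_width","wrist_force")})
for n in("scene","top"):
    f=viewer.grab_frame(n); cv2.imwrite(f"pics/{n}0.png",f["img"]); pickle.dump(f,open(f"{n}0.pkl","wb"))
    print(n,f["K"],f["dist_coeffs"],f["T"])
E
```

```text
{'time': 0.0, 'eef_pos': array([0.21818459, 0.53138752, 0.23037654]), 'tool_rot': array([-3.13987287e+00, -3.32547197e-04,  2.75177959e+00]), 'gripper_width': 1.0039352517294564, 'wrist_force': array([-0.1159218 ,  0.48624464, -0.73039127])}
scene [[478.6736805    0.         280.7114888 ]
 [  0.         478.6736805  206.82890802]
 [  0.           0.           1.        ]] [-0.07028784  0.          0.          0.          0.        ] [[ 0.74922847  0.36847424 -0.55034847 -0.32765617]
 [-0.66214161  0.43555016 -0.60980698 -0.98315513]
 [ 0.0150062   0.82129337  0.5703087   0.96690751]
 [ 0.          0.          0.          1.        ]]
top [[417.24483952   0.         278.17373292]
 [  0.         417.24483952 211.01416608]
 [  0.           0.           1.        ]] [-0.13116136  0.          0.          0.          0.        ] [[ 0.38046092  0.89326633 -0.23942588  0.25711852]
 [-0.92478387  0.36886345 -0.09335176 -0.15291895]
 [ 0.00492747  0.25693389  0.96641642  1.16056414]
 [ 0.          0.          0.          1.        ]]
```

View pics/scene0.png

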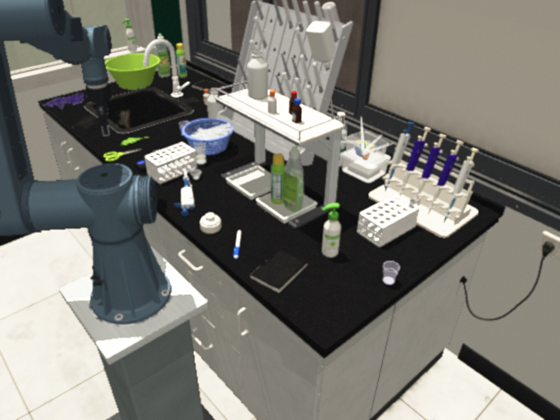

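View pics/top0.png

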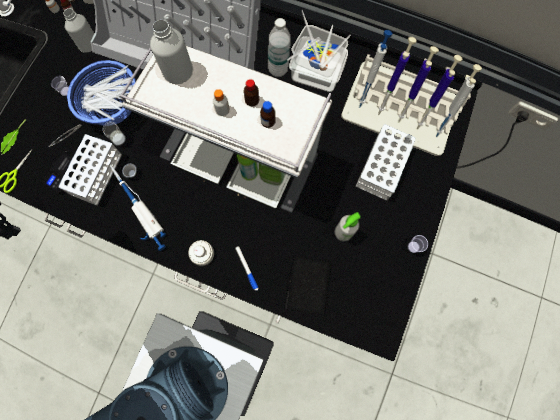

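The scene view shows the soap at about (331,232) with its head at (332,208). The empty tray is at (250,180), the full tray with two bottles at (287,203), the timer at (210,222) and the cup at (391,272). In the top view the soap head is at (352,219) and the empty tray at (203,155), partly hidden by the shelf. I'll enlarge the details next.

Run:
```python
import cv2,pickle,numpy as np
s=pickle.load(open("scene0.pkl","rb"))["img"];t=pickle.load(open("top0.pkl","rb"))["img"]
def c(i,x,y,w,h,k): return cv2.resize(i[y:y+h,x:x+w],None,fx=k,fy=k,interpolation=cv2.INTER_CUBIC)
# left col soap crops 8x? 50x37 ; 
A=c(s,305,195,50,75,8); B=c(t,325,205,50,75,8)   # 400x600
cv2.imwrite("pics/soap.png",np.hstack([A,B]))
A=c(s,215,145,133,100,3*2); 
cv2.imwrite("pics/trs.png",A)
cv2.imwrite("pics/trt.png",c(t,155,115,160,100,5))
```

```text
(no output)
```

View pics/soap.png

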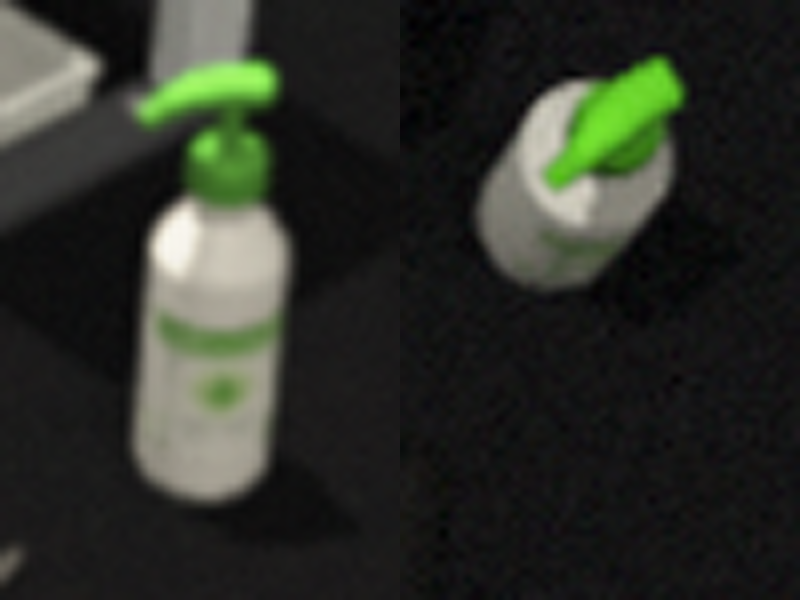

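View pics/trs.png

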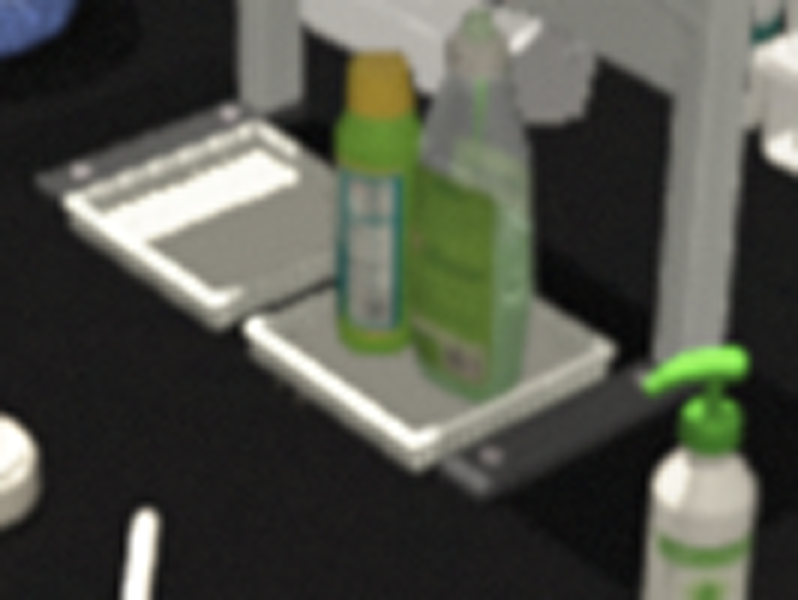

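View pics/trt.png

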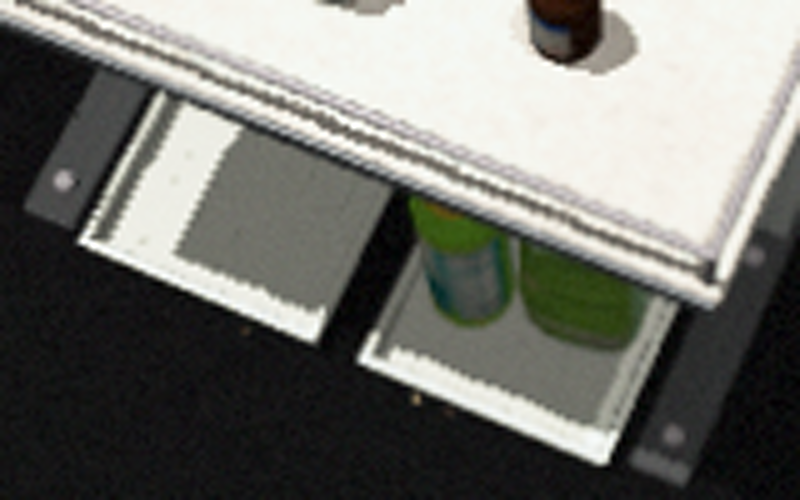

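The crops give these positions (crop pixels). Spout: the tip points back towards the robot and left, scene (142,118), top (553,182). Collar: scene centre (230,165). Tray front corners: scene (66,200), (222,325), (248,325), (418,465); top (78,243), (320,343), (358,360), (605,465). Next I'll triangulate.

```bash
cat > h.py <<'E'
import numpy as np,cv2,pickle
from scipy.optimize import least_squares
F={n:pickle.load(open(f"{n}0.pkl","rb")) for n in("scene","top")}
def proj(n,P):
    f=F[n];T=np.linalg.inv(f["T"]);p=np.atleast_2d(P)@T[:3,:3].T+T[:3,3]
    p=p*[1,-1,-1]
    return cv2.projectPoints(p,np.zeros(3),np.zeros(3),f["K"],np.array(f["dist_coeffs"]))[0].reshape(-1,2)
def ray(n,uv,z):
    f=F[n];q=cv2.undistortPoints(np.array([[uv]],float),f["K"],np.array(f["dist_coeffs"]))[0,0]
    d=f["T"][:3,:3]@[q[0],-q[1],-1];o=f["T"][:3,3];return o+d*(z-o[2])/d[2]
def crop(x0,y0,k,*pts): return [((u+.5)/k-.5+x0,(v+.5)/k-.5+y0) for u,v in pts]
E
python3 - <<'E'
from h import *
# soap
Ss=crop(305,195,8,(142,118),(277,82),(230,165),(205,500-0),(204,432))
St=crop(325,205,8,(153,182),(272,75))
for n,p in(("scene",Ss[0]),("top",St[0])): print(n,"tip",ray(n,p,.175).round(4))
print("collar",ray("scene",Ss[2],.1405).round(4))
for n,p in(("scene",Ss[1]),("top",St[1])): print(n,"back",ray(n,p,.178).round(4))
def r(q):
    x,y,a=q;d=np.array([np.cos(a),np.sin(a)])
    tip=[x+.036*d[0],y+.036*d[1],.175];bk=[x-.013*d[0],y-.013*d[1],.178]
    e=[proj("scene",tip)[0]-Ss[0],proj("scene",bk)[0]-Ss[1],proj("top",tip)[0]-St[0],proj("top",bk)[0]-St[1],proj("scene",[x,y,.1405])[0]-Ss[2]]
    # silhouettes: body base extremes in scene
    th=np.linspace(0,2*np.pi,72);c=np.c_[x+.0255*np.cos(th),y+.0255*np.sin(th),0*th]
    pb=proj("scene",c);e.append([pb[:,1].max()-Ss[3][1]-.0,0])
    e.append([ (pb[:,0].max()+pb[:,0].min())/2-(305+200.5/8),0])
    pt=proj("top",c); e.append([0,pt[:,1].max()-(205+287/8)])
    return np.concatenate(e)
s=least_squares(r,[.6,-.15,2.7]);print(s.x.round(4),np.degrees(s.x[2]));print(s.fun.round(2))
E1s=crop(215,145,6,(66,202),(222,320));F1s=crop(215,145,6,(248,325),(418,462),(612,350))
E1t=crop(155,115,5,(80,240),(320,338));F1t=crop(155,115,5,(360,356),(605,460))
def cor(x,y,a,i):
    l={0:(-.075,.075),1:(-.075,-.075),2:(.075,-.075)}[i];c,s_=np.cos(a),np.sin(a)
    return [x+c*l[0]-s_*l[1],y+s_*l[0]+c*l[1],.021]
def r(q):
    x,y,a,u,v=q;e=[]
    for i in(0,1):
        e+=[proj("scene",cor(x,y,a,i))[0]-E1s[i],proj("top",cor(x,y,a,i))[0]-E1t[i],proj("scene",cor(u,v,a,i))[0]-F1s[i],proj("top",cor(u,v,a,i))[0]-F1t[i]]
    e.append(proj("scene",cor(u,v,a,2))[0]-F1s[2]);return np.concatenate(e)
for a0 in(0,.3,-.3):
    s=least_squares(r,[.7,.3,a0,.7,.1]);print(s.x.round(4),s.cost.round(2));
print(s.fun.round(1))
for n,p in (("scene",(210,222)),("scene",(391,280))):print(n,ray(n,p,.02))
# shelf front edge corner (top right): world via top view at z .325
print("shelf front right corner top",ray("top",crop(155,115,5,(712,275))[0],.325), "left foot front",ray("top",crop(155,115,5,(50,220))[0],.012),"right foot front",ray("top",crop(155,115,5,(660,470))[0],.012))
print("green",ray("scene",crop(215,145,6,(375,348))[0],.004),"clear",ray("scene",crop(215,145,6,(470,390))[0],.004))
E
```

```text
scene tip [ 0.5199 -0.2234  0.175 ]
top tip [ 0.5241 -0.2204  0.175 ]
collar [ 0.5601 -0.2328  0.1405]
scene back [ 0.5709 -0.2422  0.178 ]
top back [ 0.5688 -0.2426  0.178 ]
[ 0.5574 -0.236   2.7081] 155.16170402986447
[ 0.52 -1.   -0.59  0.1   0.25 -0.14 -0.39 -0.33  0.15  0.83  0.73  0.
 -0.12  0.    0.    0.19]
[ 0.6275  0.2247 -0.0191  0.624   0.0427] 11.67
[ 0.6275  0.2247 -0.0191  0.624   0.0427] 11.67
[ 0.6275  0.2247 -0.0191  0.624   0.0427] 11.67
[ 1.2  0.2  1.3  0.9  0.5  0.5  0.9  1.  -0.7 -2.5 -1.1  0.4 -0.3 -2.9
 -0.3  0.3 -0.3 -0.2]
scene [0.34905702 0.11458508 0.02      ]
scene [ 0.58403001 -0.45103513  0.02      ]
shelf front right corner top [ 0.56394948 -0.07454659  0.325     ] left foot front [0.5619546  0.33232048 0.012     ] right foot front [ 0.55743871 -0.0614831   0.012     ]
green [0.60926058 0.07473877 0.004     ] clear [0.62298652 0.00616758 0.004     ]
```

```bash
cat > g.py <<'E'
# usage: g.to(pos, Rtarget): prints the shift/turn in tool axes
import numpy as np
from scipy.spatial.transform import Rotation as Ro
from rig import telemetry
def R_dir(d,y):  # tool z along d, tool y along y (made orthogonal)
    d=np.array(d,float);d/=np.linalg.norm(d);y=np.array(y,float);y-=d*(d@y);y/=np.linalg.norm(y)
    return Ro.from_matrix(np.c_[np.cross(y,d),y,d])
def state():
    o=telemetry.get_obs();print("t %.2f"%o["time"],"p",o["eef_pos"].round(4),"rpy",o["tool_rot"].round(3),"q",np.round(o["joint_pos"],3),"F",np.round(o["wrist_force"],1),"w %.3f g %.1f"%(o["gripper_width"],o["grip_force"]));return o
def to(pos,R=None):
    o=telemetry.get_obs();C=Ro.from_euler("xyz",o["tool_rot"])
    d=C.inv().apply(np.array(pos)-o["eef_pos"]);r=(C.inv()*R).as_rotvec(degrees=True) if R is not None else np.zeros(3)
    print("shift",d.round(4),"turn",r.round(2),"|d| %.3f |r| %.1f"%(np.linalg.norm(d),np.linalg.norm(r)))
E
python3 -c "
from h import *
import g
for p in((145,215),(165,240),(130,180),(248,270)):print(p,ray('top',p,.02).round(3))
for p in((388,165),(370,192),(408,190)):print('rack',ray('top',p,.06).round(3))
g.state();g.to((.4,-.2,.25))"
```

```text
(145, 215) [0.384 0.304 0.02 ]
(165, 240) [0.341 0.218 0.02 ]
(130, 180) [0.461 0.395 0.02 ]
(248, 270) [ 0.354 -0.03   0.02 ]
rack [ 0.775 -0.284  0.06 ]
rack [ 0.678 -0.262  0.06 ]
rack [ 0.725 -0.36   0.06 ]
t 0.10 p [0.2182 0.5314 0.2305] rpy [-3.14  -0.     2.752] q [ 0.975  0.181  1.608 -0.     1.354 -0.206] F [-0.9 -0.5 -0.1] w 1.002 g 0.0
shift [-0.4461 -0.6075 -0.0187] turn [0. 0. 0.] |d| 0.754 |r| 0.0
```

Call:
drive_tool(steps=[{"dx": -0.037,"dy": -0.05},{"dx": -0.074,"dy": -0.1},{"dx": -0.111,"dy": -0.15},{"dx": -0.148,"dy": -0.2},{"dx": -0.185,"dy": -0.25,"dz": -0.02}])

```text
$.steps[0]: bad value
```

```bash
python3 -c "
import g
g.state();g.to((.4,-.2,.25))"
```

```text
t 0.10 p [0.2182 0.5314 0.2305] rpy [-3.14  -0.     2.752] q [ 0.975  0.181  1.608 -0.     1.354 -0.206] F [-0.9 -0.5 -0.1] w 1.002 g 0.0
shift [-0.4461 -0.6075 -0.0187] turn [0. 0. 0.] |d| 0.754 |r| 0.0
```

Call:
drive_tool(steps=[{"dx": -0.037,"dy": -0.05,"dz": 0,"rx": 0,"ry": 0,"rz": 0,"claw": 1},{"dx": -0.074,"dy": -0.1,"dz": 0,"rx": 0,"ry": 0,"rz": 0,"claw": 1},{"dx": -0.111,"dy": -0.15,"dz": 0,"rx": 0,"ry": 0,"rz": 0,"claw": 1},{"dx": -0.148,"dy": -0.2,"dz": 0,"rx": 0,"ry": 0,"rz": 0,"claw": 1},{"dx": -0.185,"dy": -0.25,"dz": -0.02,"rx": 0,"ry": 0,"rz": 0,"claw": 1}])

```text
time: 0.72
eef_pos: [0.2929, 0.2308, 0.2492]
tool_rot: [-3.139, -0.002, 2.752]
wrist_force: [0.9, 0.2, 0.7]
gripper_width: 0.996
grip_force: 0.0
```

Call:
drive_tool(steps=[{"dx": -0.037,"dy": -0.05,"dz": 0,"rx": 0,"ry": 0,"rz": 0,"claw": 1},{"dx": -0.074,"dy": -0.1,"dz": 0,"rx": 0,"ry": 0,"rz": 0,"claw": 1},{"dx": -0.111,"dy": -0.15,"dz": 0,"rx": 0,"ry": 0,"rz": 0,"claw": 1},{"dx": -0.148,"dy": -0.2,"dz": 0,"rx": 0,"ry": 0,"rz": 0,"claw": 1},{"dx": -0.185,"dy": -0.25,"dz": -0.01,"rx": 0,"ry": 0,"rz": 0,"claw": 0.5}])

```text
time: 1.35
eef_pos: [0.3694, -0.07, 0.2599]
tool_rot: [3.141, -0.001, 2.751]
wrist_force: [2.3, 1.4, 0.9]
gripper_width: 0.813
grip_force: 0.0
```

```bash
python3 -c "
import g
from math import *
g.state();g.to((.557,-.236,.22),g.R_dir((0,0,-1),(cos(radians(65.2)),sin(radians(65.2)),0)))"
```

```text
t 1.35 p [ 0.3694 -0.07    0.2599] rpy [ 3.141e+00 -1.000e-03  2.751e+00] q [-0.506 -0.331  2.027  0.     1.447 -1.686] F [2.3 1.4 0.9] w 0.813 g 0.0
shift [-0.2367 -0.0821  0.0397] turn [ 0.02 -0.04  2.42] |d| 0.254 |r| 2.4
```

Call:
drive_tool(steps=[{"dx": -0.047,"dy": -0.016,"dz": 0,"rx": 0,"ry": 0,"rz": 0,"claw": 0.5},{"dx": -0.095,"dy": -0.033,"dz": 0,"rx": 0,"ry": 0,"rz": 0,"claw": 0.5},{"dx": -0.142,"dy": -0.049,"dz": 0,"rx": 0,"ry": 0,"rz": 2.4,"claw": 0.5},{"dx": -0.19,"dy": -0.066,"dz": 0,"rx": 0,"ry": 0,"rz": 2.4,"claw": 0.5},{"dx": -0.237,"dy": -0.082,"dz": 0.03,"rx": 0,"ry": 0,"rz": 2.4,"claw": 0.5}])

```text
time: 1.98
eef_pos: [0.5606, -0.2362, 0.2322]
tool_rot: [-3.141, 0.005, 2.71]
wrist_force: [-0.3, -0.9, 0.1]
gripper_width: 0.5
grip_force: 0.0
```

```bash
python3 -c "
import g,cv2,numpy as np
from rig import viewer
from math import *
g.state();g.to((.557,-.236,.168),g.R_dir((0,0,-1),(cos(radians(65.2)),sin(radians(65.2)),0)))
s=viewer.grab_frame('scene')['img'][120:270,265:415];t=viewer.grab_frame('top')['img'][145:295,275:425]
cv2.imwrite('pics/above.png',cv2.resize(np.hstack([s,t]),(800,400),interpolation=2))"
```

```text
t 1.98 p [ 0.5606 -0.2362  0.2322] rpy [-3.141  0.005  2.71 ] q [-0.594  0.25   1.523  0.     1.364 -1.733] F [-0.3 -0.9  0.1] w 0.500 g 0.0
shift [ 0.0037 -0.0013  0.0641] turn [-0.05  0.29  0.05] |d| 0.064 |r| 0.3
```

View pics/above.png

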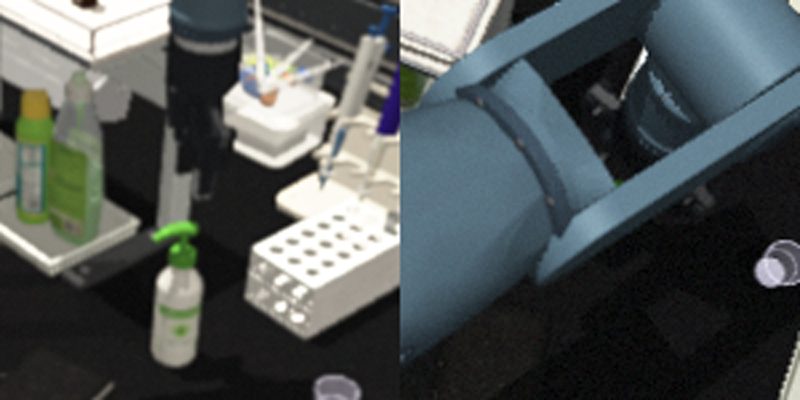

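The gripper hangs above the pump head at roughly (190,190) in the left crop, with the head below it at (180,235), and the way down is clear.

Call:
drive_tool(steps=[{"dx": 0,"dy": 0,"dz": 0.015,"rx": 0,"ry": 0,"rz": 0,"claw": 0.5},{"dx": 0,"dy": 0,"dz": 0.03,"rx": 0,"ry": 0,"rz": 0,"claw": 0.5},{"dx": 0,"dy": 0,"dz": 0.03,"rx": 0,"ry": 0,"rz": 0,"claw": 0.5}])

```text
time: 2.45
eef_pos: [0.5569, -0.2329, 0.1998]
tool_rot: [3.141, -0.001, 2.71]
wrist_force: [-0.5, -0.3, -0.2]
gripper_width: 0.501
grip_force: 0.0
```

```bash
python3 -c "
import g
from math import *
g.state();g.to((.557,-.236,.170),g.R_dir((0,0,-1),(cos(radians(65.2)),sin(radians(65.2)),0)))"
```

```text
t 2.45 p [ 0.5569 -0.2329  0.1998] rpy [ 3.141e+00 -1.000e-03  2.710e+00] q [-0.592  0.273  1.562 -0.     1.308 -1.732] F [-0.5 -0.3 -0.2] w 0.501 g 0.0
shift [-0.0014 -0.0028  0.0298] turn [ 0.01 -0.07  0.1 ] |d| 0.030 |r| 0.1
```

Call:
drive_tool(steps=[{"dx": -0.001,"dy": -0.003,"dz": 0.015,"rx": 0,"ry": 0,"rz": 0,"claw": 0.5},{"dx": -0.001,"dy": -0.003,"dz": 0.03,"rx": 0,"ry": 0,"rz": 0,"claw": 0.5},{"dx": -0.001,"dy": -0.003,"dz": 0.03,"rx": 0,"ry": 0,"rz": 0,"claw": 0.35},{"dx": -0.001,"dy": -0.003,"dz": 0.03,"rx": 0,"ry": 0,"rz": 0,"claw": 0.25},{"dx": -0.001,"dy": -0.003,"dz": 0.03,"rx": 0,"ry": 0,"rz": 0,"claw": 0.2}], squeeze=30)

```text
time: 3.08
eef_pos: [0.5579, -0.2373, 0.1708]
tool_rot: [-3.142, 0.001, 2.71]
wrist_force: [0.2, 0.5, 0.3]
gripper_width: 0.198
grip_force: 0.2
```

Call:
drive_tool(steps=[{"dx": 0,"dy": 0,"dz": 0,"rx": 0,"ry": 0,"rz": 0,"claw": 0.1},{"dx": 0,"dy": 0,"dz": 0,"rx": 0,"ry": 0,"rz": 0,"claw": 0.1},{"dx": 0,"dy": 0,"dz": 0,"rx": 0,"ry": 0,"rz": 0,"claw": 0.1}], squeeze=40)

```text
time: 3.45
eef_pos: [0.558, -0.2373, 0.1709]
tool_rot: [-3.141, 0.001, 2.71]
wrist_force: [-0.4, 0.5, 3.6]
gripper_width: 0.168
grip_force: 39.3
```

Call:
drive_tool(steps=[{"dx": 0,"dy": 0,"dz": 0.004,"rx": 0,"ry": 0,"rz": 0,"claw": 0.05},{"dx": 0,"dy": 0,"dz": 0.008,"rx": 0,"ry": 0,"rz": 0,"claw": 0.05},{"dx": 0,"dy": 0,"dz": 0.011,"rx": 0,"ry": 0,"rz": 0,"claw": 0.05},{"dx": 0,"dy": 0,"dz": 0.011,"rx": 0,"ry": 0,"rz": 0,"claw": 0.05}], squeeze=50)

```text
time: 3.95
eef_pos: [0.5582, -0.2375, 0.1604]
tool_rot: [-3.141, 0.002, 2.71]
wrist_force: [-0.4, 0.9, 7.6]
gripper_width: 0.159
grip_force: 51.8
```

Call:
drive_tool(steps=[{"dx": 0,"dy": 0,"dz": 0.002,"rx": 0,"ry": 0,"rz": 0,"claw": 0.05},{"dx": 0,"dy": 0,"dz": 0.003,"rx": 0,"ry": 0,"rz": 0,"claw": 0.05},{"dx": 0,"dy": 0,"dz": 0.003,"rx": 0,"ry": 0,"rz": 0,"claw": 0.05}])

```text
time: 4.32
eef_pos: [0.5584, -0.2376, 0.1577]
tool_rot: [-3.141, 0.002, 2.71]
wrist_force: [-1.8, 1.3, 8.0]
gripper_width: 0.163
grip_force: 51.8
```

Call:
drive_tool(steps=[{"dx": 0,"dy": 0,"dz": 0.001,"rx": 0,"ry": 0,"rz": 0,"claw": 0.05},{"dx": 0,"dy": 0,"dz": 0.002,"rx": 0,"ry": 0,"rz": 0,"claw": 0.05},{"dx": 0,"dy": 0,"dz": 0.002,"rx": 0,"ry": 0,"rz": 0,"claw": 0.05}])

```text
time: 4.7
eef_pos: [0.559, -0.238, 0.157]
tool_rot: [-3.141, 0.004, 2.71]
wrist_force: [-1.1, 0.5, 12.8]
gripper_width: 0.166
grip_force: 52.3
```

```bash
python3 -c "
import g,cv2,numpy as np
from rig import viewer
g.state()
s=viewer.grab_frame('scene')['img'][180:280,285:385]
cv2.imwrite('pics/press.png',cv2.resize(s,(600,600),interpolation=2))"
```

```text
t 4.70 p [ 0.559 -0.238  0.157] rpy [-3.141  0.004  2.71 ] q [-0.598  0.322  1.591 -0.     1.224 -1.737] F [-1.1  0.5 12.8] w 0.166 g 52.3
```

View pics/press.png

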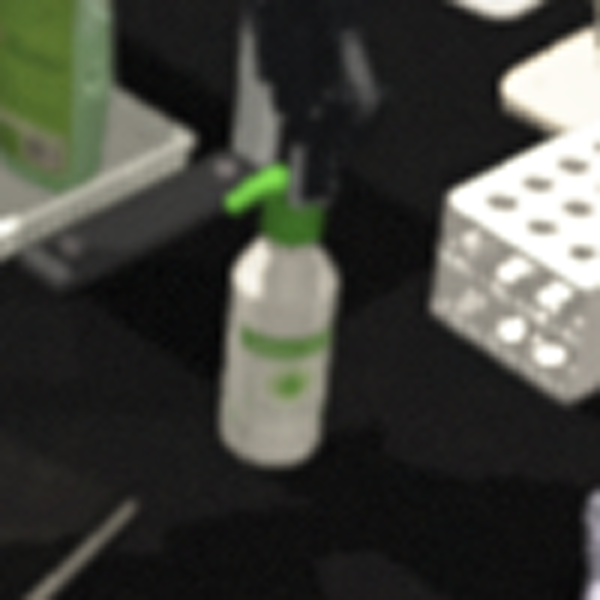

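The head is down on its collar at (295,215), the spout points left at (235,200), and the label emblem is at (290,385), a mark for any turning of the body. Force has risen to 12.8 N, so the head is at its stop; next is the turn.

Call:
drive_tool(steps=[{"dx": 0,"dy": 0,"dz": 0.001,"rx": 0,"ry": 0,"rz": 4,"claw": 0.05},{"dx": 0,"dy": 0,"dz": 0.001,"rx": 0,"ry": 0,"rz": 9,"claw": 0.05},{"dx": 0,"dy": 0,"dz": 0.001,"rx": 0,"ry": 0,"rz": 14,"claw": 0.05},{"dx": 0,"dy": 0,"dz": 0.001,"rx": 0,"ry": 0,"rz": 20,"claw": 0.05},{"dx": 0,"dy": 0,"dz": 0.001,"rx": 0,"ry": 0,"rz": 20,"claw": 0.05}], squeeze=60)

```text
time: 5.38
eef_pos: [0.5594, -0.2386, 0.1571]
tool_rot: [3.141, 0.006, 2.36]
wrist_force: [-2.7, 0.6, 16.4]
gripper_width: 0.16
grip_force: 60.3
```

```bash
python3 -c "
import g
o=g.state();print(o['ft_torque'])"
```

```text
t 5.38 p [ 0.5594 -0.2386  0.1571] rpy [3.141 0.006 2.36 ] q [-5.980e-01  3.220e-01  1.590e+00 -1.000e-03  1.223e+00 -1.387e+00] F [-2.7  0.6 16.4] w 0.160 g 60.3
[0.13769943 0.59471805 0.02777979]
```

Call:
drive_tool(steps=[{"dx": 0,"dy": 0,"dz": 0,"rx": 0,"ry": 0,"rz": 8,"claw": 0.05},{"dx": 0,"dy": 0,"dz": 0,"rx": 0,"ry": 0,"rz": 16,"claw": 0.05},{"dx": 0,"dy": 0,"dz": 0,"rx": 0,"ry": 0,"rz": 24,"claw": 0.05},{"dx": 0,"dy": 0,"dz": 0,"rx": 0,"ry": 0,"rz": 32,"claw": 0.05},{"dx": 0,"dy": 0,"dz": 0,"rx": 0,"ry": 0,"rz": 40,"claw": 0.05}])

```text
time: 6.0
eef_pos: [0.5593, -0.2388, 0.1571]
tool_rot: [3.138, 0.004, 1.658]
wrist_force: [-4.3, 0.3, 17.4]
gripper_width: 0.157
grip_force: 60.6
```

```bash
python3 -c "
import g,cv2
from rig import viewer
o=g.state();print(o['ft_torque'])
s=viewer.grab_frame('scene')['img'][180:280,285:385]
cv2.imwrite('pics/turn1.png',cv2.resize(s,(600,600),interpolation=2))"
```

```text
t 6.00 p [ 0.5593 -0.2388  0.1571] rpy [3.138 0.004 1.658] q [-5.980e-01  3.220e-01  1.590e+00 -1.000e-03  1.223e+00 -6.850e-01] F [-4.3  0.3 17.4] w 0.157 g 60.6
[0.07429283 0.71496993 0.03904299]
```

Call:
drive_tool(steps=[{"dx": 0,"dy": 0,"dz": 0,"rx": 0,"ry": 0,"rz": 6,"claw": 0.05},{"dx": 0,"dy": 0,"dz": 0,"rx": 0,"ry": 0,"rz": 12,"claw": 0.05},{"dx": 0,"dy": 0,"dz": 0,"rx": 0,"ry": 0,"rz": 17,"claw": 0.05},{"dx": 0,"dy": 0,"dz": 0,"rx": 0,"ry": 0,"rz": 17,"claw": 0.05}])

```text
time: 6.55
eef_pos: [0.5592, -0.2388, 0.1572]
tool_rot: [3.137, 0.003, 1.365]
wrist_force: [-4.6, 1.3, 18.2]
gripper_width: 0.16
grip_force: 60.8
```

```bash
python3 -c "
import g,cv2
from rig import viewer
o=g.state();print(o['ft_torque'])"
```

```text
t 6.55 p [ 0.5592 -0.2388  0.1572] rpy [3.137e+00 3.000e-03 1.365e+00] q [-5.980e-01  3.220e-01  1.590e+00 -1.000e-03  1.223e+00 -3.920e-01] F [-4.6  1.3 18.2] w 0.160 g 60.8
[ 0.09721094  0.84405913 -0.01705403]
```

Call:
drive_tool(steps=[{"dx": 0,"dy": 0,"dz": 0,"rx": 0,"ry": 0,"rz": 3,"claw": 0.05},{"dx": 0,"dy": 0,"dz": 0,"rx": 0,"ry": 0,"rz": 6,"claw": 0.05},{"dx": 0,"dy": 0,"dz": 0,"rx": 0,"ry": 0,"rz": 6,"claw": 0.05}])

```text
time: 6.92
eef_pos: [0.5593, -0.2385, 0.1572]
tool_rot: [3.136, 0.002, 1.261]
wrist_force: [-3.5, 1.4, 18.0]
gripper_width: 0.162
grip_force: 60.7
```

```bash
python3 -c "
import g,cv2,numpy as np
from rig import viewer
o=g.state();print(o['ft_torque'])
s=viewer.grab_frame('scene')['img'][190:270,295:375]
cv2.imwrite('pics/turn2.png',np.hstack([cv2.resize(cv2.imread('pics/turn1.png')[60:540,60:540],(400,400)),cv2.resize(s,(400,400),interpolation=2)]))"
```

```text
t 6.92 p [ 0.5593 -0.2385  0.1572] rpy [3.136e+00 2.000e-03 1.261e+00] q [-0.598  0.322  1.591 -0.     1.223 -0.288] F [-3.5  1.4 18. ] w 0.162 g 60.7
[ 0.27420255  0.6653108  -0.00593847]
```

View pics/turn2.png

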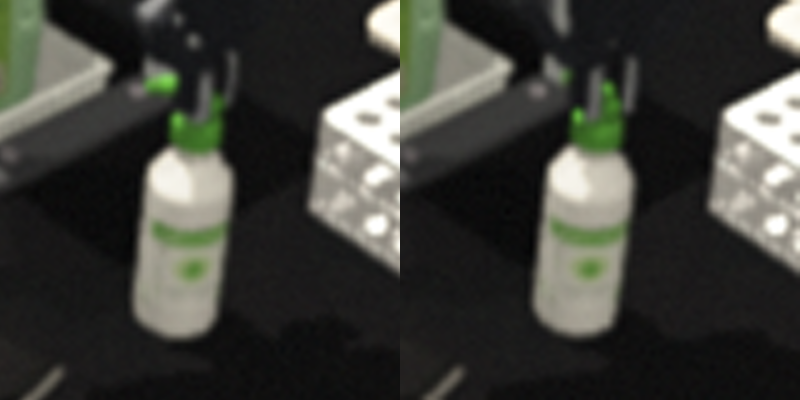

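The left half shows the spout part-way round at (160,85); on the right it points away behind the fingers. The emblem has moved slightly left on the body, from 0.60 to 0.57 of its width, so the body has turned a little. I'll turn further to be sure of the end stop.

Call:
drive_tool(steps=[{"dx": 0,"dy": 0,"dz": 0.001,"rx": 0,"ry": 0,"rz": 4,"claw": 0.05},{"dx": 0,"dy": 0,"dz": 0.001,"rx": 0,"ry": 0,"rz": 9,"claw": 0.05},{"dx": 0,"dy": 0,"dz": 0.001,"rx": 0,"ry": 0,"rz": 14,"claw": 0.05},{"dx": 0,"dy": 0,"dz": 0.001,"rx": 0,"ry": 0,"rz": 18,"claw": 0.05},{"dx": 0,"dy": 0,"dz": 0.001,"rx": 0,"ry": 0,"rz": 18,"claw": 0.05}])

```text
time: 7.6
eef_pos: [0.5606, -0.2384, 0.157]
tool_rot: [3.133, -0.001, 0.947]
wrist_force: [0.2, 2.9, 19.2]
gripper_width: 0.156
grip_force: 60.8
```

```bash
python3 -c "
import g,cv2
from rig import viewer
o=g.state();print(o['ft_torque'])
s=viewer.grab_frame('scene')['img'][190:270,295:375]
cv2.imwrite('pics/turn3.png',s)
# emblem / body extents, automatically
for n in('press','turn1'):
    pass
def m(i):
    hsv=cv2.cvtColor(i,cv2.COLOR_BGR2HSV);r=slice(48,60)
    import numpy as np
    b=(hsv[r,:45,2]>110);g_=(hsv[r,:45,1]>70)&(hsv[r,:45,0]>35)&(hsv[r,:45,0]<85)&(hsv[r,:45,2]>60)
    xs=np.where(b.sum(0)>3)[0];e=np.where(g_)[1];return xs.min(),xs.max(),e.mean() if len(e) else None,len(e)
print(m(s))
import numpy as np
t=cv2.imread('pics/turn2.png');print(m(cv2.resize(t[:,:400],(80,80),interpolation=3)),m(cv2.resize(t[:,400:],(80,80),interpolation=3)))
p=cv2.imread('pics/press.png')[60:540,60:540];print(m(cv2.resize(p,(80,80),interpolation=3)))
"
```

```text
t 7.60 p [ 0.5606 -0.2384  0.157 ] rpy [ 3.133e+00 -1.000e-03  9.470e-01] q [-5.970e-01  3.230e-01  1.590e+00  1.000e-03  1.221e+00  2.700e-02] F [ 0.2  2.9 19.2] w 0.156 g 60.8
[0.51037115 0.08102671 0.0274529 ]
(np.int64(29), np.int64(44), np.float64(36.72), 25)
(np.int64(27), np.int64(43), np.float64(38.0), 31) (np.int64(27), np.int64(43), np.float64(37.607142857142854), 28)
(np.int64(27), np.int64(43), np.float64(37.6), 35)
```

The emblem moved about 2.7 px relative to the body during the last 18°, so the body turned with the head. That puts the head at its end stop. Next I ease off and release.

Call:
drive_tool(steps=[{"dx": 0,"dy": 0,"dz": -0.003,"rx": 0,"ry": 0,"rz": 0,"claw": 0.05},{"dx": 0,"dy": 0,"dz": -0.005,"rx": 0,"ry": 0,"rz": 0,"claw": 0.05},{"dx": 0,"dy": 0,"dz": -0.005,"rx": 0,"ry": 0,"rz": 0,"claw": 0.05}], squeeze=20)

```text
time: 8.02
eef_pos: [0.5593, -0.2378, 0.1594]
tool_rot: [3.137, -0.001, 0.947]
wrist_force: [1.3, 1.3, 7.7]
gripper_width: 0.163
grip_force: 59.4
```

Call:
drive_tool(steps=[{"dx": 0,"dy": 0,"dz": 0,"rx": 0,"ry": 0,"rz": 0,"claw": 0.25},{"dx": 0,"dy": 0,"dz": 0,"rx": 0,"ry": 0,"rz": 0,"claw": 0.4},{"dx": 0,"dy": 0,"dz": 0,"rx": 0,"ry": 0,"rz": 0,"claw": 0.55},{"dx": 0,"dy": 0,"dz": -0.03,"rx": 0,"ry": 0,"rz": 0,"claw": 0.55},{"dx": 0,"dy": 0,"dz": -0.06,"rx": 0,"ry": 0,"rz": 0,"claw": 0.55}])

```text
time: 8.65
eef_pos: [0.5572, -0.2369, 0.2171]
tool_rot: [-3.14, 0.0, 0.947]
wrist_force: [0.3, -0.5, 0.8]
gripper_width: 0.55
grip_force: 0.0
```

Call:
drive_tool(steps=[{"dx": 0,"dy": 0,"dz": -0.05,"rx": 0,"ry": 0,"rz": 0,"claw": 0.6},{"dx": 0,"dy": -0.04,"dz": -0.08,"rx": 0,"ry": 0,"rz": 0,"claw": 0.7},{"dx": 0,"dy": -0.08,"dz": -0.11,"rx": 0,"ry": 8,"rz": 0,"claw": 0.8},{"dx": 0,"dy": -0.12,"dz": -0.13,"rx": 0,"ry": 16,"rz": 0,"claw": 0.9},{"dx": 0,"dy": -0.12,"dz": -0.13,"rx": 0,"ry": 20,"rz": 0,"claw": 0.9}])

```text
time: 9.28
eef_pos: [0.4593, -0.1667, 0.3496]
tool_rot: [3.137, -0.351, 0.948]
wrist_force: [-0.2, -0.6, -1.3]
gripper_width: 0.901
grip_force: 0.0
```

```bash
python3 -c "
import g,cv2
from rig import viewer
g.state()
s=viewer.grab_frame('scene')['img'];t=viewer.grab_frame('top')['img'][190:260,310:380]
out=cv2.resize(s[170:270,280:380],(400,400),interpolation=2)
import numpy as np
cv2.imwrite('pics/locked.png',np.hstack([out,cv2.resize(t,(400,400),interpolation=2)]))"
```

```text
t 9.28 p [ 0.4593 -0.1667  0.3496] rpy [ 3.137 -0.351  0.948] q [-0.828 -0.132  1.729  0.345  1.612 -0.202] F [-0.2 -0.6 -1.3] w 0.901 g 0.0
```

View pics/locked.png

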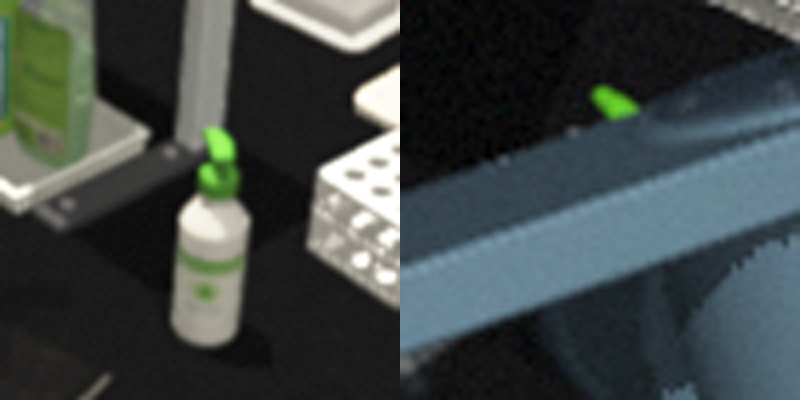

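The pump head is low and locked with the spout turned away, at (215,145) in the left crop, and the bottle stands upright at (205,270). Next I fit the arm's kinematics from the recorded poses, to plan the wrist turn for a near-level grasp.

```bash
cat > kin.py <<'E'
import numpy as np
from scipy.spatial.transform import Rotation as Ro
from scipy.optimize import least_squares
Q=[[.975,.181,1.608,0,1.354,-.206],[-.506,-.331,2.027,0,1.447,-1.686],[-.594,.25,1.523,0,1.364,-1.733],[-.592,.273,1.562,0,1.308,-1.732],[-.598,.322,1.591,0,1.224,-1.737],[-.828,-.132,1.729,.345,1.612,-.202]]
P=[[.2182,.5314,.2305],[.3694,-.07,.2599],[.5606,-.2362,.2322],[.5569,-.2329,.1998],[.559,-.238,.157],[.4593,-.1667,.3496]]
E=[[-3.14,0,2.752],[3.141,-.001,2.751],[-3.141,.005,2.71],[3.141,-.001,2.71],[-3.141,.004,2.71],[3.137,-.351,.948]]
r=lambda a,t:Ro.from_euler(a,t)
def fk(q,m,s4=1,s6=1):
    d,h,L1,a2,L2,D=m
    R=r("z",q[0]);p=R.apply([0,d,h]);out=[p];R=R*r("y",q[1]);p=p+R.apply([0,0,L1]);out.append(p)
    R=R*r("y",q[2]);p=p+R.apply([a2,0,L2]);out.append(p);R=R*r("z",s4*q[3])*r("y",q[4]);p=p+R.apply([0,0,D]);out.append(p)
    return out,R*r("z",s6*q[5])
def fit(s4):
    f=lambda m:np.concatenate([fk(q,m,s4)[0][-1]-p for q,p in zip(Q,P)]+[1e-3*(m-m0)])
    m0=np.array([.117,.3,.4,0,.4,.3]);return least_squares(f,m0)
if __name__=="__main__":
    for s4 in(1,-1):
        s=fit(s4);print(s4,s.x.round(4),s.cost,(1e3*s.fun[:18]).round(1))
        for i in(0,5):
            R=fk(Q[i],s.x,s4)[1];M=Ro.from_euler("xyz",E[i]);print((R.inv()*M).as_rotvec().round(3))
E
python3 kin.py
```

```text
1 [0.1178 0.314  0.4381 0.0858 0.5146 0.319 ] 1.9545037850538818e-07 [-0.2  0.1  0.3 -0.  -0.   0.  -0.2 -0.2 -0.1  0.1  0.3 -0.1 -0.  -0.3
  0.1  0.1 -0.  -0.1]
[ 0.    -0.     1.571]
[ 0.    -0.     1.571]
-1 [ 0.1195 -0.4201  0.4164 -0.0657  0.4814 -0.288 ] 0.0009411973452171321 [ -3.1  -1.2   6.9  -4.5   4.5   6.8  -7.7   7.    6.8   3.2   0.3   6.8
   9.1  -4.4   6.2   2.8 -16.  -33.5]
[ 0.    -0.     1.571]
[-0.634  0.418  1.475]
```

```bash
cat > plan.py <<'E'
from kin import *
m=fit(1).x
lo=np.array([-2.99,-.89,.3,-1.14,0,-3.12]);hi=np.array([2.99,2.07,2.58,4.28,2.63,3.12])
def Rt(yaw,tilt,s):
    a,t=np.radians([yaw,tilt]);d=np.array([np.cos(a)*np.cos(t),np.sin(a)*np.cos(t),-np.sin(t)]);y=s*np.array([-np.sin(a),np.cos(a),0])
    return Ro.from_matrix(np.c_[np.cross(y,d),y,d])
off=r("z",np.pi/2)
def ik(tcp,R,q0):
    def f(q):
        o,M=fk(q,m);M=M*off;return np.concatenate([(o[-1]-tcp)*5,(M.inv()*R).as_rotvec()])
    s=least_squares(f,np.clip(q0,lo+1e-3,hi-1e-3),bounds=(lo,hi));return s.x,np.abs(s.fun).max()
def tcp(g,R): return np.array(g)+R.apply([0,0,.019])
if __name__=="__main__":
    S=(.557,-.237,.083)
    for tilt in(15,20,25,30):
      for s in(1,-1):
        for yaw in(-30,-15,0,15,30,45):
            R=Rt(yaw,tilt,s);row=[]
            q=np.array([-.9,.0,2.2,2.6,.8,0]);
            for w in [S,(S[0],S[1],.16),(.49,-.2,.16),(.49,0,.16),(.49,.2,.16),(.595,.215,.16),(.595,.215,.09)]:
                best=None
                for q0 in([q]+[np.array([a,.0,2.2,b,.8,c]) for a in(-.6,.2) for b in(1.6,3) for c in(-1.5,1.5)] if not row else [q]):
                    x,e=ik(tcp(w,R),R,q0)
                    if best is None or e<best[1]-1e-6: best=(x,e)
                    if e<1e-3: break
                q=best[0];row.append(best[1])
                if best[1]>1e-2: break
            if len(row)==7 or yaw==0: print(tilt,s,yaw,len(row),"%.4f"%row[-1],q.round(2))
E
python3 plan.py
```

```text
15 1 -15 7 0.0000 [0.47 0.63 2.05 4.02 0.99 1.21]
15 1 0 4 0.0995 [-0.57  0.27  2.58  2.51  1.09  1.75]
15 1 15 7 0.0000 [0.07 0.57 2.24 2.92 0.98 1.65]
15 1 30 7 0.0000 [-0.14  0.58  2.22  2.38  1.05  1.81]
15 1 45 7 0.0000 [-0.28  0.6   2.13  1.94  1.14  1.96]
15 -1 -15 7 0.0000 [ 0.47  0.63  2.05  4.02  0.99 -1.93]
15 -1 0 4 0.0995 [-0.57  0.27  2.58  2.51  1.09 -1.39]
15 -1 15 7 0.0000 [ 0.07  0.57  2.24  2.92  0.98 -1.5 ]
15 -1 30 7 0.0000 [-0.14  0.58  2.22  2.38  1.05 -1.33]
15 -1 45 7 0.0000 [-0.28  0.6   2.13  1.94  1.14 -1.18]
20 1 -15 7 0.0000 [0.45 0.57 2.05 4.08 0.87 1.13]
20 1 0 4 0.1056 [-0.53  0.01  2.58  2.38  0.75  1.97]
20 1 15 7 0.0000 [0.07 0.5  2.24 2.9  0.83 1.67]
20 1 30 7 0.0000 [-0.13  0.5   2.23  2.34  0.91  1.88]
20 1 45 7 0.0000 [-0.26  0.54  2.14  1.89  1.03  2.04]
20 -1 -15 7 0.0000 [ 0.45  0.57  2.05  4.08  0.87 -2.01]
20 -1 0 4 0.1056 [-0.53  0.01  2.58  2.38  0.75 -1.17]
20 -1 15 7 0.0000 [ 0.07  0.5   2.24  2.9   0.83 -1.47]
20 -1 30 7 0.0000 [-0.13  0.5   2.23  2.34  0.91 -1.26]
20 -1 45 7 0.0000 [-0.26  0.54  2.14  1.89  1.03 -1.1 ]
25 1 0 4 0.064
[... 157 characters left out ...]
000 [-0.24  0.47  2.14  1.81  0.92  2.14]
25 -1 0 4 0.0645 [-0.52 -0.13  2.58  2.17  0.56 -0.93]
25 -1 15 7 0.0000 [ 0.08  0.43  2.24  2.87  0.67 -1.43]
25 -1 30 7 0.0000 [-0.11  0.43  2.22  2.27  0.77 -1.16]
25 -1 45 7 0.0000 [-0.24  0.47  2.14  1.81  0.92 -1.  ]
30 1 0 4 0.0214 [-0.52 -0.22  2.58  1.95  0.48  2.43]
30 1 15 7 0.0000 [0.09 0.37 2.22 2.82 0.51 1.76]
30 1 30 7 0.0000 [-0.09  0.37  2.21  2.16  0.64  2.1 ]
30 1 45 7 0.0000 [-0.21  0.42  2.13  1.72  0.83  2.27]
30 -1 0 4 0.0214 [-0.52 -0.22  2.58  1.95  0.48 -0.71]
30 -1 15 7 0.0000 [ 0.09  0.37  2.22  2.82  0.51 -1.38]
30 -1 30 7 0.0000 [-0.09  0.37  2.21  2.16  0.64 -1.04]
30 -1 45 7 0.0000 [-0.21  0.42  2.13  1.72  0.83 -0.88]
```

```bash
cat > sim.py <<'E'
from plan import *
from scipy.spatial.transform import Slerp
from rig import telemetry
o=telemetry.get_obs();q=np.array(o["joint_pos"]);C=Ro.from_euler("xyz",o["tool_rot"]);p=o["eef_pos"]
for yaw,s in((30,-1),(30,1),(45,-1)):
    R=Rt(yaw,20,s);x=q.copy();print(yaw,s,"angle",np.degrees((C.inv()*R).magnitude()).round(1))
    W=[(p,C,1)];P1=np.array([.43,-.30,.30]);sl=Slerp([0,1],Ro.concatenate([C,R]));
    n=14;W=[(p+(P1-p)*min(1,i*3/n),sl(i/n)) for i in range(1,n+1)]
    g=lambda *a:(tcp(a,R),R)
    W+=[g(.475,-.284,.117),g(.557,-.237,.083),g(.557,-.237,.15),g(.49,-.18,.15),g(.49,-.08,.15),g(.49,.02,.15),g(.49,.12,.15),g(.49,.2,.15),g(.55,.22,.14),g(.61,.225,.13),g(.61,.225,.087)]
    for i,(t,M) in enumerate(W):
        y,e=ik(t,M,x);print(i,np.round(t,3),y.round(2),"dmax %.2f"%np.abs(y-x).max(),"" if e<1e-3 else "ERR %.3f"%e);x=y
    if yaw==30 and s==-1: pass
E
python3 sim.py
```

```text
30 -1 angle 55.2
0 [ 0.453 -0.196  0.337] [-0.92 -0.11  1.75  0.4   1.6  -0.27] dmax 0.09 
1 [ 0.447 -0.225  0.327] [-1.01 -0.08  1.75  0.45  1.6  -0.35] dmax 0.09 
2 [ 0.44  -0.253  0.317] [-1.09 -0.04  1.76  0.51  1.6  -0.41] dmax 0.08 
3 [ 0.434 -0.281  0.307] [-1.16  0.01  1.75  0.56  1.61 -0.47] dmax 0.07 
4 [ 0.43 -0.3   0.3 ] [-1.22  0.05  1.75  0.61  1.62 -0.51] dmax 0.06 
5 [ 0.43 -0.3   0.3 ] [-1.25  0.06  1.77  0.66  1.63 -0.53] dmax 0.05 
6 [ 0.43 -0.3   0.3 ] [-1.28  0.06  1.79  0.71  1.64 -0.54] dmax 0.05 
7 [ 0.43 -0.3   0.3 ] [-1.31  0.07  1.81  0.77  1.65 -0.56] dmax 0.05 
8 [ 0.43 -0.3   0.3 ] [-1.34  0.08  1.84  0.82  1.66 -0.58] dmax 0.05 
9 [ 0.43 -0.3   0.3 ] [-1.37  0.09  1.86  0.87  1.67 -0.59] dmax 0.05 
10 [ 0.43 -0.3   0.3 ] [-1.39  0.11  1.88  0.92  1.68 -0.61] dmax 0.05 
11 [ 0.43 -0.3   0.3 ] [-1.41  0.12  1.91  0.96  1.69 -0.62] dmax 0.05 
12 [ 0.43 -0.3   0.3 ] [-1.44  0.14  1.93  1.01  1.7  -0.64] dmax 0.05 
13 [ 0.43 -0.3   0.3 ] [-1.46  0.16  1.95  1.06  1.72 -0.65] dmax 0.05 
14 [ 0.49  -0.275  0.111] [-1.32  0.56  1.95  1.15  1.44 -0.96] dmax 0.40
[... 3835 characters left out ...]
09  0.73  1.72  1.12  1.49 -0.92] dmax 0.17 
16 [ 0.57  -0.224  0.144] [-1.09  0.6   1.75  1.11  1.53 -0.83] dmax 0.14 
17 [ 0.503 -0.167  0.144] [-1.17  0.48  1.97  1.06  1.53 -0.94] dmax 0.22 
18 [ 0.503 -0.067  0.144] [-1.06  0.37  2.16  1.15  1.44 -0.98] dmax 0.18 
19 [0.503 0.033 0.144] [-0.91  0.28  2.3   1.28  1.34 -1.  ] dmax 0.16 
20 [0.503 0.133 0.144] [-0.67  0.22  2.4   1.49  1.21 -1.01] dmax 0.24 
21 [0.503 0.213 0.144] [-0.42  0.2   2.43  1.72  1.09 -1.03] dmax 0.25 
22 [0.563 0.233 0.134] [-0.28  0.33  2.28  1.82  1.02 -1.02] dmax 0.15 
23 [0.623 0.238 0.124] [-0.23  0.44  2.13  1.85  0.98 -0.98] dmax 0.15 
24 [0.623 0.238 0.081] [-0.23  0.56  2.1   1.91  1.01 -1.09] dmax 0.12
```

```bash
python3 -c "
import g
from plan import *
g.to((.43,-.30,.30),Rt(40,20,-1))"
```

```text
shift [-0.1329  0.0537  0.0019] turn [-10.3   49.73  10.3 ] |d| 0.143 |r| 51.8
```

Call:
drive_tool(steps=[{"dx": -0.033,"dy": 0.013,"dz": 0,"rx": -2,"ry": 10,"rz": 2,"claw": 1},{"dx": -0.066,"dy": 0.027,"dz": 0,"rx": -4,"ry": 20,"rz": 4,"claw": 1},{"dx": -0.1,"dy": 0.04,"dz": 0.001,"rx": -6,"ry": 30,"rz": 6,"claw": 1},{"dx": -0.133,"dy": 0.054,"dz": 0.002,"rx": -8.3,"ry": 40,"rz": 8.3,"claw": 1},{"dx": -0.133,"dy": 0.054,"dz": 0.002,"rx": -10.3,"ry": 49.7,"rz": 10.3,"claw": 1}])

```text
time: 10.0
eef_pos: [0.4309, -0.3019, 0.2983]
tool_rot: [-3.132, -1.225, 0.688]
wrist_force: [0.7, 1.4, -0.3]
gripper_width: 0.999
grip_force: 0.0
```

```bash
python3 -c "
import g
from plan import *
R=Rt(40,20,-1);g.state()
a=np.radians(40);d=np.array([np.cos(a),np.sin(a),0])
g.to(tcp(np.array([.557,-.237,.083])-.10*d,R),R)"
```

```text
t 10.00 p [ 0.4309 -0.3019  0.2983] rpy [-3.132 -1.225  0.688] q [-1.407  0.269  1.821  0.989  1.822 -0.687] F [ 0.7  1.4 -0.3] w 0.999 g 0.0
shift [-0.1896  0.032   0.128 ] turn [-0.   -0.19 -0.19] |d| 0.231 |r| 0.3
```

Call:
drive_tool(steps=[{"dx": -0.05,"dy": 0.01,"dz": 0.03,"rx": 0,"ry": 0,"rz": 0,"claw": 1},{"dx": -0.1,"dy": 0.02,"dz": 0.06,"rx": 0,"ry": 0,"rz": 0,"claw": 1},{"dx": -0.145,"dy": 0.032,"dz": 0.09,"rx": 0,"ry": 0,"rz": 0,"claw": 1},{"dx": -0.19,"dy": 0.032,"dz": 0.128,"rx": 0,"ry": -0.2,"rz": -0.2,"claw": 1},{"dx": -0.19,"dy": 0.032,"dz": 0.128,"rx": 0,"ry": -0.2,"rz": -0.2,"claw": 1}])

```text
time: 10.62
eef_pos: [0.4938, -0.2834, 0.0729]
tool_rot: [-3.116, -1.22, 0.682]
wrist_force: [-0.4, -0.7, 1.8]
gripper_width: 0.999
grip_force: 0.0
```

```bash
python3 -c "
import g,cv2
from h import *
from plan import *
from rig import viewer
R=Rt(40,20,-1);g.state()
# bottle body check in scene view: white body columns vs predicted silhouettes
f=viewer.grab_frame('scene');i=f['img'];hsv=cv2.cvtColor(i,cv2.COLOR_BGR2HSV)
gm=((hsv[...,0]>40)&(hsv[...,0]<75)&(hsv[...,1]>130)&(hsv[...,2]>80)).astype(np.uint8);gm[:, :310]=0;gm[:,360:]=0;gm[:195]=0;gm[225:]=0
ys,xs=np.where(gm);print('green',len(xs),xs.min(),xs.max(),ys.min(),ys.max())
ax=[.557,-.237]
for z in(0,.05,.10,.1405,.173): print(z,proj('scene',ax+[z]).round(1))
for y in(225,232,240,248):
    w=np.where((hsv[y,312:352,2]>90))[0]+312; print(y,w.min() if len(w) else None,w.max() if len(w) else None)
g.to(tcp(np.array([.557,-.237,.083]),R),R)
cv2.imwrite('pics/pre.png',cv2.resize(i[150:300,250:450],(800,600)))
"
```

```text
t 10.62 p [ 0.4938 -0.2834  0.0729] rpy [-3.116 -1.22   0.682] q [-1.279  0.721  1.765  1.033  1.531 -0.971] F [-0.4 -0.7  1.8] w 0.999 g 0.0
green 127 329 339 203 218
0 [[330.1 252.7]]
0.05 [[331.3 240.2]]
0.1 [[332.6 227.1]]
0.1405 [[333.6 216.2]]
0.173 [[334.5 207.2]]
225 312 342
232 312 340
240 312 340
248 312 339
shift [0.034  0.0034 0.0913] turn [-0.42  0.12 -0.02] |d| 0.097 |r| 0.4
```

Call:
drive_tool(steps=[{"dx": 0.008,"dy": 0.003,"dz": 0.022,"rx": -0.4,"ry": 0,"rz": 0,"claw": 1},{"dx": 0.017,"dy": 0.003,"dz": 0.046,"rx": -0.4,"ry": 0,"rz": 0,"claw": 1},{"dx": 0.025,"dy": 0.003,"dz": 0.068,"rx": -0.4,"ry": 0,"rz": 0,"claw": 1},{"dx": 0.034,"dy": 0.003,"dz": 0.091,"rx": -0.4,"ry": 0,"rz": 0,"claw": 1},{"dx": 0.034,"dy": 0.003,"dz": 0.091,"rx": -0.4,"ry": 0,"rz": 0,"claw": 1}])

```text
time: 11.3
eef_pos: [0.5715, -0.2283, 0.0811]
tool_rot: [3.111, -1.217, 0.727]
wrist_force: [-0.5, 0.1, 0.8]
gripper_width: 1.001
grip_force: 0.0
```

```bash
python3 -c "
import g
from plan import *
R=Rt(40,20,-1);g.state();g.to(tcp(np.array([.557,-.237,.083]),R),R)"
```

```text
t 11.30 p [ 0.5715 -0.2283  0.0811] rpy [ 3.111 -1.217  0.727] q [-1.107  0.693  1.788  1.175  1.428 -0.934] F [-0.5  0.1  0.8] w 1.001 g 0.0
shift [-0.0039 -0.0027  0.0027] turn [0.21 0.27 0.57] |d| 0.005 |r| 0.7
```

Call:
drive_tool(steps=[{"dx": -0.003,"dy": -0.001,"dz": 0.003,"rx": 0.2,"ry": 0.2,"rz": 0.5,"claw": 0.8},{"dx": -0.003,"dy": -0.001,"dz": 0.003,"rx": 0.2,"ry": 0.2,"rz": 0.5,"claw": 0.7},{"dx": -0.003,"dy": -0.001,"dz": 0.003,"rx": 0.2,"ry": 0.2,"rz": 0.5,"claw": 0.62},{"dx": -0.003,"dy": -0.001,"dz": 0.003,"rx": 0.2,"ry": 0.2,"rz": 0.5,"claw": 0.55},{"dx": -0.003,"dy": -0.001,"dz": 0.003,"rx": 0.2,"ry": 0.2,"rz": 0.5,"claw": 0.5}], squeeze=40)

```text
time: 11.92
eef_pos: [0.5712, -0.2268, 0.0745]
tool_rot: [-3.133, -1.221, 0.687]
wrist_force: [-0.7, -1.6, 3.0]
gripper_width: 0.576
grip_force: 41.9
```

Call:
drive_tool(steps=[{"dx": 0,"dy": 0,"dz": 0,"rx": 0,"ry": 0,"rz": 0,"claw": 0.4},{"dx": 0,"dy": 0,"dz": 0,"rx": 0,"ry": 0,"rz": 0,"claw": 0.4}])

```text
time: 12.18
eef_pos: [0.5713, -0.2266, 0.0745]
tool_rot: [-3.133, -1.221, 0.687]
wrist_force: [-1.6, -2.4, 3.6]
gripper_width: 0.575
grip_force: 42.0
```

```bash
python3 -c "
import g
from plan import *
R=Rt(40,20,-1);g.state()
for z in (.15,):
  for w in((.557,-.237,.15),(.49,-.18,.15)): g.to(tcp(np.array(w),R),R)"
```

```text
t 12.18 p [ 0.5713 -0.2266  0.0745] rpy [-3.133 -1.221  0.687] q [-1.107  0.71   1.785  1.178  1.427 -0.934] F [-1.6 -2.4  3.6] w 0.575 g 42.0
shift [ 0.0649 -0.0014 -0.0234] turn [ 0.1   0.03 -0.21] |d| 0.069 |r| 0.2
shift [ 0.0595 -0.0881 -0.0374] turn [ 0.1   0.03 -0.21] |d| 0.113 |r| 0.2
```

Call:
drive_tool(steps=[{"dx": 0.009,"dy": 0,"dz": -0.0035,"rx": 0,"ry": 0,"rz": 0,"claw": 0.4},{"dx": 0.024,"dy": 0,"dz": -0.009,"rx": 0,"ry": 0,"rz": 0,"claw": 0.4},{"dx": 0.042,"dy": 0,"dz": -0.015,"rx": 0,"ry": 0,"rz": 0,"claw": 0.4},{"dx": 0.058,"dy": 0,"dz": -0.021,"rx": 0,"ry": 0,"rz": 0,"claw": 0.4},{"dx": 0.066,"dy": 0,"dz": -0.024,"rx": 0,"ry": 0,"rz": 0,"claw": 0.4}], squeeze=50)

```text
time: 12.8
eef_pos: [0.5715, -0.2264, 0.1458]
tool_rot: [-3.136, -1.22, 0.691]
wrist_force: [-0.7, -0.4, -3.3]
gripper_width: 0.574
grip_force: 51.9
```

```bash
python3 -c "
import g,cv2
from h import *
from plan import *
from rig import viewer
R=Rt(40,20,-1);g.state()
for w in((.49,-.18,.15),(.49,.02,.15),(.49,.21,.15)): g.to(tcp(np.array(w),R),R)
cv2.imwrite('pics/lift.png',viewer.grab_frame('scene')['img'])"
```

```text
t 12.80 p [ 0.5715 -0.2264  0.1458] rpy [-3.136 -1.22   0.691] q [-1.106  0.558  1.817  1.164  1.473 -0.823] F [-0.7 -0.4 -3.3] w 0.574 g 51.9
shift [-0.0074 -0.0879 -0.0132] turn [ 0.07  0.07 -0.15] |d| 0.089 |r| 0.2
shift [ 0.0363 -0.2413  0.1074] turn [ 0.07  0.07 -0.15] |d| 0.267 |r| 0.2
shift [ 0.0778 -0.3871  0.2219] turn [ 0.07  0.07 -0.15] |d| 0.453 |r| 0.2
```

Call:
drive_tool(steps=[{"dx": -0.001,"dy": -0.014,"dz": -0.002,"rx": 0,"ry": 0,"rz": 0,"claw": 0.4},{"dx": -0.003,"dy": -0.035,"dz": -0.005,"rx": 0,"ry": 0,"rz": 0,"claw": 0.4},{"dx": -0.005,"dy": -0.06,"dz": -0.009,"rx": 0,"ry": 0,"rz": 0,"claw": 0.4},{"dx": -0.007,"dy": -0.088,"dz": -0.013,"rx": 0,"ry": 0,"rz": 0,"claw": 0.4},{"dx": 0,"dy": -0.111,"dz": 0.005,"rx": 0,"ry": 0,"rz": 0,"claw": 0.4}])

```text
time: 13.48
eef_pos: [0.5024, -0.1373, 0.1424]
tool_rot: [-3.125, -1.221, 0.679]
wrist_force: [1.4, -0.3, -2.8]
gripper_width: 0.573
grip_force: 52.0
```

```bash
python3 -c "
import g
from plan import *
R=Rt(40,20,-1);g.state()
for w in((.49,.02,.15),(.49,.21,.15)): g.to(tcp(np.array(w),R),R)"
```

```text
t 13.47 p [ 0.5024 -0.1373  0.1424] rpy [-3.125 -1.221  0.679] q [-1.159  0.406  2.097  1.139  1.452 -0.951] F [ 1.4 -0.3 -2.8] w 0.573 g 52.0
shift [ 0.0377 -0.1289  0.1021] turn [ 0.13  0.04 -0.38] |d| 0.169 |r| 0.4
shift [ 0.0786 -0.275   0.2165] turn [ 0.13  0.04 -0.38] |d| 0.359 |r| 0.4
```

Call:
drive_tool(steps=[{"dx": 0.0075,"dy": -0.026,"dz": 0.0205,"rx": 0,"ry": 0,"rz": 0,"claw": 0.4},{"dx": 0.0155,"dy": -0.053,"dz": 0.042,"rx": 0,"ry": 0,"rz": 0,"claw": 0.4},{"dx": 0.023,"dy": -0.08,"dz": 0.063,"rx": 0,"ry": 0,"rz": 0,"claw": 0.4},{"dx": 0.031,"dy": -0.107,"dz": 0.084,"rx": 0,"ry": 0,"rz": 0,"claw": 0.4},{"dx": 0.038,"dy": -0.133,"dz": 0.105,"rx": 0,"ry": 0,"rz": 0,"claw": 0.4}])

```text
time: 14.1
eef_pos: [0.5032, 0.0375, 0.1427]
tool_rot: [-3.127, -1.221, 0.681]
wrist_force: [1.0, 0.8, -3.6]
gripper_width: 0.572
grip_force: 52.0
```

```bash
python3 -c "
import g
from plan import *
R=Rt(40,20,-1);g.state()
for w in((.49,.21,.15),): g.to(tcp(np.array(w),R),R)"
```

```text
t 14.10 p [0.5032 0.0375 0.1427] rpy [-3.127 -1.221  0.681] q [-0.899  0.24   2.37   1.366  1.283 -1.009] F [ 1.   0.8 -3.6] w 0.572 g 52.0
shift [ 0.0406 -0.1409  0.1111] turn [ 0.04  0.06 -0.33] |d| 0.184 |r| 0.3
```

Call:
drive_tool(steps=[{"dx": 0.009,"dy": -0.032,"dz": 0.025,"rx": 0,"ry": 0,"rz": 0,"claw": 0.4},{"dx": 0.019,"dy": -0.066,"dz": 0.052,"rx": 0,"ry": 0,"rz": 0,"claw": 0.4},{"dx": 0.028,"dy": -0.096,"dz": 0.076,"rx": 0,"ry": 0,"rz": 0,"claw": 0.4},{"dx": 0.036,"dy": -0.124,"dz": 0.098,"rx": 0,"ry": 0,"rz": 0,"claw": 0.4},{"dx": 0.0406,"dy": -0.141,"dz": 0.111,"rx": 0,"ry": 0,"rz": 0,"claw": 0.4}])

```text
time: 14.72
eef_pos: [0.5023, 0.2218, 0.1428]
tool_rot: [-3.125, -1.219, 0.682]
wrist_force: [0.9, -0.1, -4.0]
gripper_width: 0.574
grip_force: 52.3
```

```bash
python3 -c "
import g
from plan import *
R=Rt(40,20,-1);g.state()
for w in((.615,.222,.13),): g.to(tcp(np.array(w),R),R)"
```

```text
t 14.72 p [0.5023 0.2218 0.1428] rpy [-3.125 -1.219  0.682] q [-0.337  0.174  2.466  1.875  1.01  -1.055] F [ 0.9 -0.1 -4. ] w 0.574 g 52.3
shift [0.0183 0.0723 0.1045] turn [-0.07  0.16 -0.31] |d| 0.128 |r| 0.4
```

Call:
drive_tool(steps=[{"dx": 0.003,"dy": 0.011,"dz": 0.016,"rx": 0,"ry": 0,"rz": 0,"claw": 0.4},{"dx": 0.007,"dy": 0.027,"dz": 0.04,"rx": 0,"ry": 0,"rz": 0,"claw": 0.4},{"dx": 0.011,"dy": 0.043,"dz": 0.063,"rx": 0,"ry": 0,"rz": 0,"claw": 0.4},{"dx": 0.015,"dy": 0.06,"dz": 0.087,"rx": 0,"ry": 0,"rz": -0.3,"claw": 0.4},{"dx": 0.018,"dy": 0.072,"dz": 0.104,"rx": 0,"ry": 0.1,"rz": -0.3,"claw": 0.4}])

```text
time: 15.35
eef_pos: [0.63, 0.2311, 0.1233]
tool_rot: [3.142, -1.221, 0.698]
wrist_force: [-1.2, -0.2, -3.3]
gripper_width: 0.573
grip_force: 52.4
```

Call:
drive_tool(steps=[{"dx": 0,"dy": 0,"dz": 0,"rx": 0,"ry": 0,"rz": 0,"claw": 0.4}])

```text
time: 15.48
eef_pos: [0.6301, 0.231, 0.1238]
tool_rot: [3.14, -1.221, 0.699]
wrist_force: [-0.9, -0.0, -3.1]
gripper_width: 0.571
grip_force: 53.1
```

```bash
python3 -c "
import g,cv2
from h import *
from plan import *
from rig import viewer
R=Rt(40,20,-1);o=g.state();M=Ro.from_euler('xyz',o['tool_rot'])
print('grasp pt',o['eef_pos']-M.apply([0,0,.019]),'tilt resid',(R.inv()*M).as_rotvec(degrees=True).round(2))
for z in(.095,.085): g.to(tcp(np.array((.615,.222,z)),R),R)
i=viewer.grab_frame('scene')['img'];cv2.imwrite('pics/intray.png',cv2.resize(i[120:230,190:340],(800,587),interpolation=2))"
```

```text
t 15.47 p [0.6301 0.231  0.1238] rpy [ 3.14  -1.221  0.699] q [-0.201  0.424  2.15   1.969  0.924 -1.016] F [-0.9 -0.  -3.1] w 0.571 g 53.1
grasp pt [0.61636874 0.21950883 0.13028373] tilt resid [-0.03 -0.02 -0.02]
shift [-0.033  -0.0028  0.0126] turn [0.03 0.02 0.02] |d| 0.035 |r| 0.0
shift [-0.0424 -0.0028  0.016 ] turn [0.03 0.02 0.02] |d| 0.045 |r| 0.0
```

View pics/intray.png

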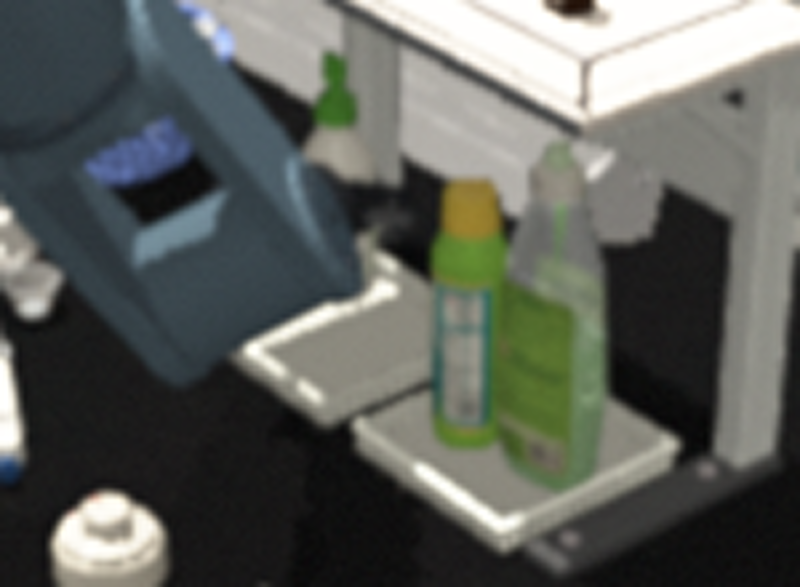

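The bottle hangs upright over the empty tray, its head at (337,90) still down. The green and clear bottles, the timer at (108,530) and the gripper are clear of each other. Next I lower gently.

Call:
drive_tool(steps=[{"dx": -0.007,"dy": -0.001,"dz": 0.0025,"rx": 0,"ry": 0,"rz": 0,"claw": 0.4},{"dx": -0.017,"dy": -0.001,"dz": 0.006,"rx": 0,"ry": 0,"rz": 0,"claw": 0.4},{"dx": -0.027,"dy": -0.001,"dz": 0.01,"rx": 0,"ry": 0,"rz": 0,"claw": 0.4},{"dx": -0.035,"dy": -0.001,"dz": 0.0128,"rx": 0,"ry": 0,"rz": 0,"claw": 0.4},{"dx": -0.037,"dy": -0.001,"dz": 0.0135,"rx": 0,"ry": 0,"rz": 0,"claw": 0.4}])

```text
time: 16.15
eef_pos: [0.6295, 0.2318, 0.0844]
tool_rot: [3.141, -1.222, 0.698]
wrist_force: [1.0, 0.5, -2.7]
gripper_width: 0.573
grip_force: 53.1
```

Call:
drive_tool(steps=[{"dx": -0.001,"dy": 0,"dz": 0.0003,"rx": 0,"ry": 0,"rz": 0,"claw": 0.4},{"dx": -0.002,"dy": 0,"dz": 0.0007,"rx": 0,"ry": 0,"rz": 0,"claw": 0.4},{"dx": -0.003,"dy": 0,"dz": 0.001,"rx": 0,"ry": 0,"rz": 0,"claw": 0.4},{"dx": -0.003,"dy": 0,"dz": 0.001,"rx": 0,"ry": 0,"rz": 0,"claw": 0.4}])

```text
time: 16.65
eef_pos: [0.6299, 0.2317, 0.0825]
tool_rot: [3.137, -1.223, 0.702]
wrist_force: [0.3, 0.7, -2.9]
gripper_width: 0.573
grip_force: 53.1
```

Call:
drive_tool(steps=[{"dx": -0.001,"dy": 0,"dz": 0.0003,"rx": 0,"ry": 0,"rz": 0,"claw": 0.4},{"dx": -0.002,"dy": 0,"dz": 0.0007,"rx": 0,"ry": 0,"rz": 0,"claw": 0.4},{"dx": -0.003,"dy": 0,"dz": 0.001,"rx": 0,"ry": 0,"rz": 0,"claw": 0.4},{"dx": -0.003,"dy": 0,"dz": 0.001,"rx": 0,"ry": 0,"rz": 0,"claw": 0.4}])

```text
time: 17.15
eef_pos: [0.6297, 0.2316, 0.0791]
tool_rot: [3.138, -1.223, 0.701]
wrist_force: [-0.1, 0.5, -4.2]
gripper_width: 0.57
grip_force: 53.1
```

Call:
drive_tool(steps=[{"dx": -0.001,"dy": 0,"dz": 0.0003,"rx": 0,"ry": 0,"rz": 0,"claw": 0.4},{"dx": -0.0015,"dy": 0,"dz": 0.0005,"rx": 0,"ry": 0,"rz": 0,"claw": 0.4},{"dx": -0.0015,"dy": 0,"dz": 0.0005,"rx": 0,"ry": 0,"rz": 0,"claw": 0.4}])

```text
time: 17.52
eef_pos: [0.6301, 0.2318, 0.0785]
tool_rot: [3.137, -1.225, 0.702]
wrist_force: [-1.5, -1.0, 2.9]
gripper_width: 0.574
grip_force: 53.4
```

Call:
drive_tool(steps=[{"dx": 0.0005,"dy": 0,"dz": 0,"rx": 0,"ry": 0,"rz": 0,"claw": 0.58},{"dx": 0.0005,"dy": 0,"dz": 0,"rx": 0,"ry": 0,"rz": 0,"claw": 0.64},{"dx": 0.0005,"dy": 0,"dz": 0,"rx": 0,"ry": 0,"rz": 0,"claw": 0.75},{"dx": 0.0005,"dy": 0,"dz": 0,"rx": 0,"ry": 0,"rz": 0,"claw": 0.9},{"dx": 0.0005,"dy": 0,"dz": 0,"rx": 0,"ry": 0,"rz": 0,"claw": 0.95}], squeeze=20)

```text
time: 18.15
eef_pos: [0.6299, 0.2317, 0.0781]
tool_rot: [3.138, -1.223, 0.701]
wrist_force: [-0.3, 0.2, -0.4]
gripper_width: 0.953
grip_force: 0.0
```

Call:
drive_tool(steps=[{"dx": -0.005,"dy": 0,"dz": -0.014,"rx": 0,"ry": 0,"rz": 0,"claw": 0.95},{"dx": -0.012,"dy": 0,"dz": -0.034,"rx": 0,"ry": 0,"rz": 0,"claw": 0.95},{"dx": -0.022,"dy": 0,"dz": -0.06,"rx": 0,"ry": 0,"rz": 0,"claw": 0.95},{"dx": -0.032,"dy": 0,"dz": -0.087,"rx": 0,"ry": 0,"rz": 0,"claw": 0.95},{"dx": -0.041,"dy": 0,"dz": -0.113,"rx": 0,"ry": 0,"rz": 0,"claw": 0.95}])

```text
time: 18.77
eef_pos: [0.5363, 0.154, 0.0782]
tool_rot: [3.139, -1.223, 0.699]
wrist_force: [0.4, 0.3, 0.4]
gripper_width: 0.952
grip_force: 0.0
```

```bash
python3 -c "
import g,cv2
from h import *
from rig import viewer
g.state()
i=viewer.grab_frame('scene')['img'];hsv=cv2.cvtColor(i,cv2.COLOR_BGR2HSV)
gm=(hsv[...,0]>45)&(hsv[...,0]<75)&(hsv[...,1]>130)&(hsv[...,2]>60);gm[:,:235]=0;gm[:,265:]=0;gm[:120]=0;gm[175:]=0
ys,xs=np.where(gm);print('green',len(xs),xs.min(),xs.max(),ys.min(),ys.max())
for z in(.004,.105,.145,.165,.175,.187): print(z,proj('scene',[.616,.2205,z]).round(1))
for y in range(145,185,4): print(y,hsv[y,235:275,2])
cv2.imwrite('pics/fin.png',i)"
```

```text
t 18.77 p [0.5363 0.154  0.0782] rpy [ 3.139 -1.223  0.699] q [-0.516  0.481  2.336  1.798  1.129 -1.235] F [0.4 0.3 0.4] w 0.952 g 0.0
green 59 249 256 142 153
0.004 [[253.  185.3]]
0.105 [[252.5 161.9]]
0.145 [[252.3 152.2]]
0.165 [[252.2 147.2]]
0.175 [[252.2 144.7]]
0.187 [[252.1 141.7]]
145 [ 17  16  22  25  25  27  26  27  26  27  26  27  26  26  25  48  84 103
 105 102 112 127 136 139 134 130 130 130 128 140 165 178 178 178 178 177
 179 178 180 182]
149 [ 20  22  15  20  24  27  26  29  26  27  27  26  26  31  56  82  91  97
 101  94  94 102 119 130 133 128 129 130 130 122  94 111 148 167 176 179
 180 178 181 180]
153 [ 16  17  19  23  26  28  26  26  25  28  27  24  25  33  61  93 104 106
 105 104 101 100 116 131 134 130 132 131 133 125  78  35  24  24  24  29
  42  63 104 135]
157 [ 27  28  26  26  27  26  27  25  27  25  21  28  58 105 137 151 158 162
 165 161 156 151 142 138 132 130 132 131 133 127  80  36  26  27  29  25
  28  50 107 136]
161 [ 24  23  21  24  23  22  22  24  21  22  34  79 127 149 156 158 161 168
 172 167 162 157 154 150 142 133 129 126 117 103  62  31  
[... 172 characters left out ...]
17  22  32
  73 106 121 127]
169 [ 69  79  88  92  94  94  94  95  97 113 135 138 121 116 118 116 116 119
 121 122 119 121 117 111 119 147 190 214 214 155  78  35  17  11  11  45
  97 121 127 130]
173 [ 73  88 138 178 192 209 193 169 156 145 143 136 132 139 142 141 139 141
 146 150 151 152 151 144 148 204 243 245 233 183 146 140 140 138 124 100
 105 108 116 120]
177 [ 72  70  74 103 175 233 242 245 251 253 253 244 189 142 141 142 138 139
 142 147 152 153 152 146 132 132 138 139 140 138 140 140 139 138 133 124
 118 116 133 145]
181 [ 71  73  70  72  77  82  99 142 197 235 249 237 174 142 146 153 155 156
 155 155 154 152 148 150 136 129 135 140 140 138 140 141 140 141 137 126
 112 105 118 127]
```

```bash
python3 -c "
from rig import ticket
print(ticket.hand_in())"
```

```text
the job is handed in; nothing more can be done
None
```

The pump head was pressed to its stop, turned clockwise to its end and locked down; the bottle was then carried upright to the empty tray, set down gently and released, and the job was handed in at about 19 s without any result being reported back.

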